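# Dock a lens carrier on its rails and bolt it

## Robot

A 6-joint arm with a two-finger parallel gripper is mounted at the origin on the work surface. World frame = base frame: x ahead of the robot, y to its left, z up, the work surface at z = 0. Lengths are in m, angles in degrees, forces in N, time in s.
With the tool pointing down it reaches from about 0.375 to 0.975 m from the base axis. Payload 3.8 kg.
Tool frame: the origin (TCP) lies at the very end of the fingers, on their centre line; the grasp point (between the pads) lies 19 mm behind it; z points along the fingers, y is the line along which they close (so a half turn about z gives the same grasp; the last joint's range is limited). The gripper opens to 85 mm and grips with 20 to 120 N. Pads are 22 mm wide; open, the fingers measure 114 mm over their backs; the gripper's body (76 mm by 85 mm) begins 54 mm behind the grasp point. The pads swing forward as they close: fully open they stand 13 mm farther back than shut.
Start: joints at [67.5, 15.12, 91.902, -0, 72.978, -2.114], TCP at [0.235, 0.633, 0.231] pointing down, gripper open.
Joint ranges: [-150.88, 150.88], [-54.13, 125.18], [17.81, 147.31], [-75.09, 255.09], [0, 152.58], [-146.25, 146.25]. Speed limits (degrees/s): [147.25, 147.25, 180, 180, 180, 180].

## Interface

Orientations are given as [roll, pitch, yaw] about the fixed x, y, z axes, in that order (R = Rz(yaw) Ry(pitch) Rx(roll)).
In Python, from rig import manip, eoat, inverse_kinematics, viewer, hand_in, readout gives the robot as it stands. Calls block until the motion is done:
- manip.goto(position, orientation): joint-space move of the TCP to a pose.
- manip.move_linear(position, attitude=None, speed=0.15, threshold=None): straight line of the TCP; attitude=None keeps the orientation; speed is the mean speed in m/s. With threshold (N) it stops when the force on the tool has changed by that much, and returns True; else False.
- manip.goto_joints(angles): joint-space move.
- eoat.set_gripper(opening): finger opening in m; the grip force is fixed at half the most; returns when the fingers have stopped.
- manip.pause(seconds).
- inverse_kinematics(position, orientation): joint angles nearest the present ones, or None.
- viewer.capture(name): name is "scene" or "top" or "wrist"; returns (picture, depth): 480x640x3 uint8, red, green, blue; 480x640 float32, m along the optical axis (not along the pixel's ray), 0 where there is no reading.
- viewer.camera_info(name): a dict with "mtx" (3x3 intrinsics, pixels), "R" (3x3) and "t" (3): a world point X has camera coordinates R X + t. Camera axes: x right, y down, z forward; pixel columns grow to the right and rows downward; lengths in m; the calibration is good to about 2 mm. A picture is of the moment at which its call begins: read the wrist's pose just before it. camera_info takes no time and is no camera call; for the wrist camera it gives the pose at the moment of the call.
A pose or a line that the arm cannot do raises manip.MotionError and nothing moves.
- hand_in(): hands the job in; it is judged then, once.
Trained networks look in the newest picture that a camera, given by its name, has taken for a name from the list of things; names that differ only in an ending like _2 or _b are one class to them, and where a whole thing is asked for, a point or a joint stands for the part that bears it (a point fixed in the world has none). Each returns a list of dicts, best first, with "score" (0 to 1); they miss things now and then, are a little off and sometimes report something else, mostly with a low value. They report only what shows in the picture. A call takes as long as a camera call. They do not tell look-alikes from the thing itself.
- viewer.recognise(camera, label): "xyz" ([x, y, z] in m, in world coordinates, good to about 4 mm: the middle of the surface that is visible of it).
Readings, each from a call of its own:
- readout.current_time_s(): time.
- readout.current_joints(): joint angles.
- readout.current_dq(): joint speeds.
- readout.current_effort(): joint torques, N m.
- readout.current_tool_pos(): TCP position.
- readout.current_ee_rot(): TCP orientation.
- readout.current_force(): force on the tool from outside, world axes, zero at the start.
- readout.current_wrist_torque(): the same for the moment, N m.
- readout.current_opening(): finger opening in m.
- readout.current_grip_force(): force on a finger pad.
Only numpy, scipy, OpenCV 4.12 (cv2) and the standard library are available. Lean on these libraries where they do the work, as an engineer would, in place of code of your own. Each camera call takes 0.05 s, during which the arm holds its last target. There are 200 camera calls.

## Task

Push the lens carrier plate along its rails with the fingertips, gently, until it drops into the locating notches and sits down fully; then push the flat locking bolt all the way in over the seated plate and move clear. Only push: do not lift the carrier, do not touch the lens mount standing on it, and leave the other things on the table and fixture where they are.

Things in the scene. Friction and masses are not known exactly. Their poses are not given: they have to be found in the camera images.
- fixture: Fixed docking fixture: dark base plate 400 (x) x 255 (y) x 10 mm with bright rails along its x, from x = -190 to 190, running surface at z = 18. Origin: on the table top, on the rail centre line at mid length; z up; +x is the way to push the carrier. Grey side guides, inner faces at y = +-46.5, 6 thick, reach z = 34. A stop, top z = 32, closes the rails at x = 190; the -x end is open.
- seat (a point): Where the carrier origin lies when seated: fixture x = 60, y = 0, z = 10 mm. Four notches, each 20 mm long and 8 deep, are cut in the rails: in the outer strips (y = +-35.5) at x = 100, in the inner strips (y = +-17.5) at x = 20. All four feet fall in together only here, with 2 mm of play either way along the rails; the notch walls then block the carrier. Sliding it takes about 1 to 5 N.
- carrier: Loose aluminium plate 110 (x, along the rails) x 90 x 14 mm on four 10 mm high feet, 0.5 to 0.8 kg with its lens mount. Origin: plate centre at foot-sole level; plate from z = 10 to 24; flat end faces at x = +-55; its x is the fixture x. Origin 18 mm above the table sliding, 10 seated. Starts 70 to 160 mm short of the seat. Pushed fast it may skip the notches; it can then be pushed back.
- lens: Lens mount fixed on the carrier plate: short post with a round black lens ring 48 mm in diameter, 12 mm thick, facing along the rails. Origin: foot of the post, on the plate top at carrier x = 20, y = 0; top of the ring 70 mm above its origin. Not to be touched.
- bolt (a joint): Locking bolt: 0 = drawn out (start), 0.036 m = fully in. Slides to fixture -y at fixture x = 30 mm with about 2 N friction, stays where left. Flat steel bar 20 mm wide, z = 37 to 43 above the table, tip at fixture y = 52 drawn out; passes 3 mm over the seated plate but hits the side of one not dropped. It runs on a block 50 (x) x 40 (y) mm at y = 54 to 94, top z = 37, with cheeks to z = 44.
- bolt_tab (a point): Centre of the outer (+y) face of the upright tab at the tail of the bolt, where to push it toward fixture -y; 57 mm above the table, at fixture x = 30, y = 92 mm when drawn out. Tab 34 mm wide (x), 8 thick (y), from z = 37 to 71. Clear space behind it.
- beam_dump: Black beam dump, round, 36 mm diameter, 50 mm tall, standing on the fixture base on its -y side; leave. Origin underside.
- spare_mount: Spare lens mount, loose, on a round foot 44 mm diameter, 84 mm tall, standing on the fixture base on its -y side; leave. Origin underside.
- driver: Screwdriver 130 mm long lying on the fixture base on its +y side, along the rails; leave. Origin underside centre.
- solvent: Amber bottle 56 mm diameter, 120 mm tall, on the table; leave. Origin underside.
- screw_tray: Grey divided tray 90 x 70 x 30 mm on the table; leave. Origin underside.
- tape: Ring-shaped roll 70 mm diameter, 19 mm high, on the table; leave. Origin underside.
- mirror_mount: Square mirror mount on a post and a 50 mm square foot, 92 mm tall, on the table; leave. Origin underside.
Things that resemble listed ones, but are neither listed nor needed, are in the scene too. Leave any brown or turquoise look-alike of the carrier alone.

How it is judged (in metres and radians):
On the way, in this order (a step that is already met when the one before it is completed fails the run):
1. the carrier has dropped into the notches and sits flat, the bolt still drawn out (z of carrier in the frame of fixture below 0.0125 m and x of carrier in the frame of fixture between 0.055 and 0.065 m and y of carrier in the frame of fixture between -0.005 and 0.005 m and angle between carrier's own z axis and vertical below 0.03 rad and value of joint bolt below 0.008 m), for 0.2 s.
2. the bolt is pushed in over the seated carrier (z of carrier in the frame of fixture below 0.0125 m and x of carrier in the frame of fixture between 0.055 and 0.065 m and y of carrier in the frame of fixture between -0.005 and 0.005 m and angle between carrier's own z axis and vertical below 0.03 rad and value of joint bolt above 0.031 m), for 0.2 s.
At the end, for the whole second after the job is handed in: The carrier is down in its notches (origin no more than 2.5 mm above the notch floor, within 5 mm of the seat along and across the rails, level within 0.03 rad), at rest, and the bolt is in by more than 31 of its 36 mm (all of step 2 and linear speed of carrier below 0.01 m/s); the robot touches nothing.
It fails at once if the carrier is lifted more than 6 mm off its rails or tipped by more than 0.15 rad (z of carrier in the frame of fixture above 0.024 m or angle between carrier's own z axis and vertical above 0.15 rad).
It fails at once if the robot touches the lens mount on the carrier (contact force between any of the fingers, the arm and lens above 1 N).
It fails at once if the carrier is shoved with more than 40 N (contact force between the fingers and carrier above 40 N).
It fails at once if another thing is moved by more than 30 mm or tipped over (distance of any of beam_dump, spare_mount, driver, solvent, screw_tray, tape, mirror_mount from where it was at the start of the episode above 0.03 m or angle between any of beam_dump, spare_mount, solvent, screw_tray, tape, mirror_mount's own z axis and vertical above 0.5 rad).
It also fails if it takes over 51 s, if anything falls off the work surface, if the arm or the gripper's body presses on something with over 40 N, if the wrist force passes 120 N, or if a joint passes its speed limit or range.

## Working session

There is one attempt and no reset: what is moved stays moved. The work goes in short steps, each a Python script; the robot and the scene stay as the last script left them, time stands still between calls to the robot, and variables do not carry over. Pictures are saved under pics/ and viewed, at most 10 in all, crops included, and the job is handed in when it is done.

```bash
mkdir -p pics; python3 - <<'E'
from rig import *
import cv2,numpy as np
for c in ("scene","top"):
    p,d=viewer.capture(c); cv2.imwrite(f"pics/{c}0.png",p[:,:,::-1]); np.save(f"pics/{c}0.npy",d)
    i=viewer.camera_info(c); np.savez(f"pics/{c}cam.npz",**{k:np.array(i[k]) for k in("mtx","R","t")})
    for l in ("fixture","carrier","lens","bolt","bolt_tab","beam_dump","spare_mount","driver"):
        try: print(c,l,[(np.round(r["xyz"],3).tolist(),round(r["score"],2)) for r in viewer.recognise(c,l)])
        except Exception as e: print(l,e)
print(readout.current_time_s(), readout.current_ee_rot())
E
```

```text
scene fixture [([0.616, -0.03, 0.009], 0.67)]
scene carrier [([0.564, -0.131, 0.043], 0.81), ([0.359, 0.323, 0.024], 0.71), ([0.711, 0.041, 0.032], 0.65), ([0.423, -0.386, 0.018], 0.62), ([0.315, -0.237, 0.025], 0.6)]
scene lens [([0.426, -0.387, 0.066], 0.76), ([0.315, -0.229, 0.068], 0.73), ([0.357, 0.332, 0.066], 0.71), ([0.57, -0.121, 0.086], 0.69)]
scene bolt [([0.505, 0.006, 0.056], 0.74)]
scene bolt_tab [([0.507, 0.008, 0.049], 0.81), ([0.564, -0.128, 0.04], 0.56)]
scene beam_dump [([0.648, -0.172, 0.035], 0.76), ([0.707, 0.037, 0.033], 0.21)]
scene spare_mount [([0.71, 0.042, 0.032], 0.88)]
scene driver [([0.467, -0.149, 0.028], 0.8)]
top fixture [([0.584, -0.015, 0.01], 0.76), ([0.629, -0.162, 0.041], 0.61)]
top carrier [([0.29, -0.236, 0.023], 0.75), ([0.35, 0.312, 0.021], 0.74), ([0.549, -0.134, 0.042], 0.71), ([0.401, -0.373, 0.022], 0.68), ([0.626, -0.164, 0.044], 0.65)]
top lens [([0.416, -0.386, 0.08], 0.79), ([0.511, 0.01, 0.042], 0.73), ([0.35, 0.332, 0.081], 0.71), ([0.553, -0.114, 0.102], 0.64), ([0.313, -0.222, 0.083], 0.57)]
top bolt [([0.512, 0.007, 0.04], 0.44)]
top bolt_tab [([0.514, 0.01, 0.042], 0.48)]
top beam_dump [([0.626, -0.162, 0.044], 0.72)]
top spare_mount []
top driver [([0.465, -0.137, 0.035], 0.52)]
0.9 [ 1.79997566e+02 -5.19054245e-04  1.59613260e+02]
```

View pics/top0.png

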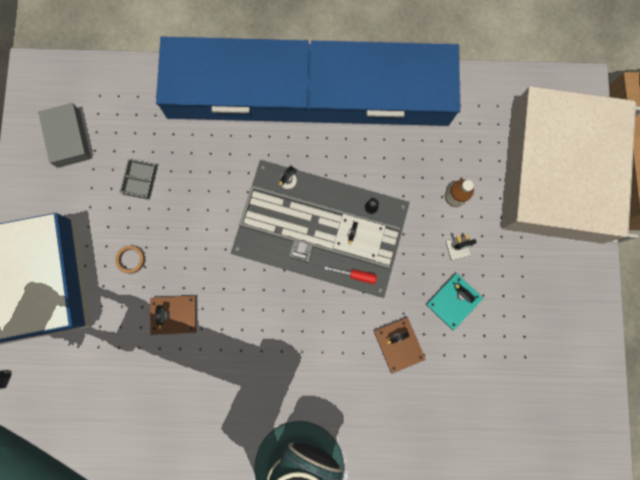

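View pics/scene0.png

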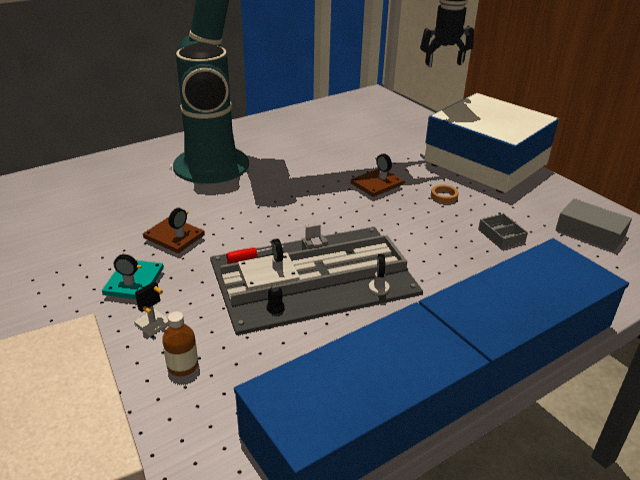

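The top view (image up = world +x, left = +y) shows the fixture centred near (320,228). The carrier with its lens is at the right end, around (365,235), so the push goes left and slightly up. The bolt tab is at (300,250), on the robot side. The brown and turquoise look-alikes sit outside the fixture.

```bash
cat > fit.py <<'E'
import numpy as np,cv2
def cloud(c):
    d=np.load(f"pics/{c}0.npy"); i=np.load(f"pics/{c}cam.npz"); K,R,t=i["mtx"],i["R"],i["t"].ravel()
    v,u=np.mgrid[:480,:640]; p=np.stack([(u-K[0,2])/K[0,0]*d,(v-K[1,2])/K[1,1]*d,d],-1)
    X=(p-t)@R; X[d==0]=np.nan; return X
if __name__=="__main__":
    for c in("top","scene"):
        X=cloud(c); im=cv2.imread(f"pics/{c}0.png"); x,y,z=np.moveaxis(X,-1,0)
        reg=(abs(x-.6)<.23)&(abs(y+.02)<.29)
        print(c,"table z",np.nanmedian(z[reg&(z<.006)]))
        m=(reg&(z>.0055)&(z<.12)).astype(np.uint8); m=cv2.morphologyEx(m,cv2.MORPH_OPEN,np.ones((3,3)))
        n,L,s,_=cv2.connectedComponentsWithStats(m); k=1+np.argmax(s[1:,4]); P=X[L==k]
        r=cv2.minAreaRect(P[:,:2].astype(np.float32)*1000); print(r,s[k])
        (cx,cy),(w,h),a=r; a=a+90*(w<h); a=a%180
        F=np.array([cx,cy])/1000; A=np.radians(a); R2=np.array([[np.cos(A),-np.sin(A)],[np.sin(A),np.cos(A)]])
        Q=(P[:,:2]-F)@R2; zz=P[:,2]; print("yaw",a,"centre",F)
        # height map in the rect frame
        g=np.zeros((300,440))
        o=np.argsort(zz); ix=((Q[o]+[.22,.15])*1000).astype(int); ok=(ix>=0).all(1)&(ix[:,0]<440)&(ix[:,1]<300)
        g[ix[ok,1],ix[ok,0]]=zz[o][ok]*1000; g=cv2.dilate(g,np.ones((3,3)))
        v=cv2.applyColorMap(np.clip(g*3,0,255).astype(np.uint8),cv2.COLORMAP_JET)[::-1]
        cv2.imwrite(f"pics/h_{c}.png",v)
a=None
E
python3 fit.py; python3 -c "
import cv2,numpy as np
a=cv2.resize(cv2.imread('pics/h_top.png'),None,fx=1,fy=1);b=cv2.imread('pics/h_scene.png')
cv2.imwrite('pics/hh.png',np.vstack([a,b]))"
```

```text
top table z 0.000553137655910974
((580.4911499023438, -39.43878173828125), (402.89959716796875, 255.69444274902344), 75.15174102783203) [  231   161   177   137 14912]
yaw 75.15174102783203 centre [ 0.58049115 -0.03943878]
scene table z -0.0005599268322817183
((582.9715576171875, -39.441925048828125), (400.6662292480469, 263.59564208984375), 75.2424545288086) [  210   223   212   109 14179]
yaw 75.2424545288086 centre [ 0.58297156 -0.03944193]
```

View pics/hh.png

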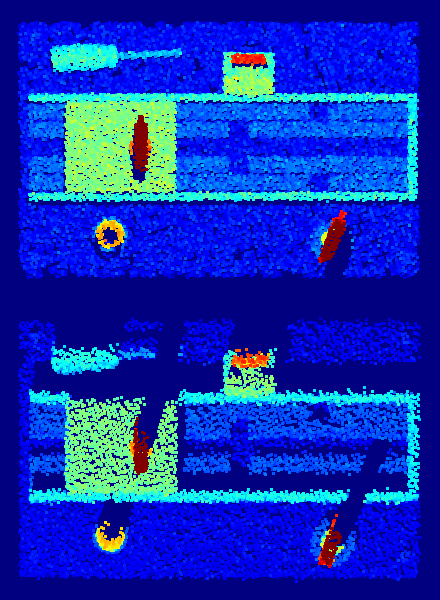

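The height map agrees with the known dimensions. Rail guides, stop, bolt block and tab are where expected, with the rail line about 2.5 mm off the base centre in y. The carrier lies at fixture x ≈ -98, about 158 mm short of the seat. I'll close the fingers, lower them behind the carrier and push in two stages.

```bash
cat > h.py <<'E'
from rig import *
import numpy as np
YAW=75.2; A=np.radians(YAW); R2=np.array([[np.cos(A),-np.sin(A)],[np.sin(A),np.cos(A)]])
O=np.array([.581,-.0394])+R2@[-.0015,.0023]
def W(x,y,z): return [*(O+R2@[x,y]),z]
def fx():
    p=np.array(readout.current_tool_pos()); return np.round([*((p[:2]-O)@R2*1000),p[2]*1000],1)
def st(*a): print(*a,"t",round(readout.current_time_s(),2),"tcp",fx(),"F",np.round(np.array(readout.current_force())[:3],1))
E
python3 - <<'E'
from h import *
eoat.set_gripper(0.0)
manip.goto(W(-.182,0,.17),[180,0,YAW]); st("above")
manip.move_linear(W(-.182,0,.06),speed=.12)
print(manip.move_linear(W(-.182,0,.027),speed=.05,threshold=8)); st("down")
print(manip.move_linear(W(-.115,0,.027),speed=.03,threshold=12)); st("pushed")
E
```

```text
above t 4.83 tcp [-181.3   -0.2  170.1] F [-0.4  0.3 -0.1]
False
down t 6.7 tcp [-1.82e+02 -1.00e-01  2.70e+01] F [-0.1 -0.7  0.2]
False
pushed t 9.08 tcp [-115.    0.   27.] F [-1.2 -3.9 -0.1]
```

```bash
python3 - <<'E'
from h import *
print(manip.move_linear(W(-.04,0,.027),speed=.03,threshold=12)); st("near")
print(manip.move_linear(W(.006,0,.027),speed=.01,threshold=8)); st("slow")
import cv2
for c in("top","scene"):
    p,d=viewer.capture(c); cv2.imwrite(f"pics/{c}1.png",p[:,:,::-1]); np.save(f"pics/{c}1.npy",d)
E
cat > chk.py <<'E'
import numpy as np,sys,fit
from h import O,R2
n=sys.argv[1]
L=np.load
for c in("top","scene"):
    fit.np.load=lambda f,*a,**k:L(f.replace("0.npy",n+".npy"),*a,**k)
    X=fit.cloud(c).reshape(-1,3); q=(X[:,:2]-O)@R2*1000; z=X[:,2]*1000
    m=(abs(q[:,1])<40)&(q[:,0]>-100)&(q[:,0]<180)
    k=m&(z>26)&(z<48); print(c,"plate x",np.percentile(q[k,0],[1,3,50,97,99]).round(1),"z by x:",[(a,round(float(np.median(z[k&(abs(q[:,0]-a)<10)])),1)) for a in(20,40,80,100) if (k&(abs(q[:,0]-a)<10)).any()],
      "rail z",round(float(np.median(z[m&(abs(abs(q[:,1])-35)<6)&(abs(q[:,0]-150)<15)])),1))
E
python3 chk.py 1
```

```text
False
near t 11.73 tcp [-40.  -0.  27.] F [-1.1 -4.  -0.1]
True
slow t 15.09 tcp [-2.7  0.3 26.7] F [-0.3 -1.7 -0.2]
top plate x [ 16.4  22.6  96.6 116.1 117. ] z by x: [(20, 36.0), (40, 35.1), (80, 35.4), (100, 34.9)] rail z 18.7
scene plate x [-12.5  -8.8  58.3 115.5 117.3] z by x: [(20, 33.3), (40, 33.3), (80, 34.0), (100, 33.6)] rail z 16.5
```

The plate top reads about 34 mm and its front edge is at 115–116 mm, so the carrier is seated. Next is the bolt.

```bash
python3 - <<'E'
from h import *
import cv2
manip.move_linear(W(-.03,0,.027),speed=.06); manip.move_linear(W(-.03,0,.16),speed=.12)
manip.goto(W(.03,.135,.15),[180,0,YAW+90]); st("behind")
manip.move_linear(W(.03,.135,.055),speed=.1); st("down")
print(manip.move_linear(W(.03,.062,.055),speed=.03,threshold=12)); st("bolt")
manip.pause(.3)
manip.move_linear(W(.03,.12,.055),speed=.1); manip.move_linear(W(.03,.13,.2),speed=.15)
manip.goto(W(-.15,.2,.25),[180,0,YAW+90]); st("clear")
for c in("top","scene"):
    p,d=viewer.capture(c); cv2.imwrite(f"pics/{c}2.png",p[:,:,::-1]); np.save(f"pics/{c}2.npy",d)
    print([(np.round((np.array(r["xyz"][:2])-O)@R2*1000),r["xyz"][2]) for r in viewer.recognise(c,"bolt_tab")])
cv2.imwrite("pics/s2c.png",cv2.resize(p[210:340,200:430,::-1],None,fx=3,fy=3))
E
python3 chk.py 2
python3 - <<'E'
import sys; sys.argv=["",""]
import numpy as np,fit
from h import O,R2
L=np.load
for n in "02":
  fit.np.load=lambda f,*a,**k:L(f.replace("0.npy",n+".npy"),*a,**k)
  for c in("top","scene"):
    X=fit.cloud(c).reshape(-1,3); q=(X[:,:2]-O)@R2*1000; z=X[:,2]*1000
    k=(abs(q[:,0]-30)<14)&(q[:,1]>40)&(q[:,1]<110)&(z>52)&(z<80); print(n,c,"tab y",np.percentile(q[k,1],[5,50,95]).round(1),k.sum())
E
```

```text
behind t 18.31 tcp [ 30.  134.8 149.9] F [-0.3  0.9  0.5]
down t 19.41 tcp [ 30.2 134.3  55.6] F [ 0.3 -0.1  0.2]
True
bolt t 21.5 tcp [29.8 67.5 54.3] F [-0.9  0.8 -0.3]
clear t 24.39 tcp [-149.6  199.9  249.4] F [ 0.3 -0.2 -0.3]
[(array([29., 40.]), 0.0444), (array([-302., -162.]), 0.0836)]
[(array([29., 47.]), 0.0479), (array([-314., -191.]), 0.0674)]
top plate x [  7.6   9.6  56.3 114.2 116.1] z by x: [(20, 35.3), (40, 35.1), (80, 34.2), (100, 34.8)] rail z 18.5
scene plate x [  8.7   9.7  55.3 114.7 117.5] z by x: [(20, 33.8), (40, 34.0), (80, 34.1), (100, 33.6)] rail z 17.5
0 top tab y [85.3 89.9 92.9] 50
0 scene tab y [80.3 84.7 90.7] 101
2 top tab y [49.3 54.1 56.9] 49
2 scene tab y [45.2 49.4 53.1] 108
```

View pics/s2c.png

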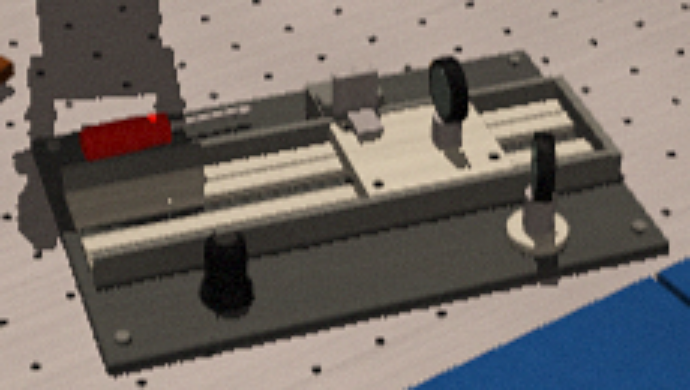

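The crop shows the carrier flat between the guides. The bolt tip, at crop (365,122), reaches over the plate, and the other things are where they were. The tab moved about 36 mm, so the bolt is fully in.

```bash
python3 -c "
from rig import *
print(hand_in())"
```

```text
the job is handed in; nothing more can be done
None
```

The job is handed in: in the last camera check the carrier was seated in its notches and the bolt was in by about 36 mm, with the arm clear at about 24.4 s of the 51 s allowed; no verdict was returned.

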